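# Zero the flour mill's stones and back off a quarter turn

## Task

Set the flour mill for fine grinding: turn the red T-handle on top clockwise (seen from above) until you feel the stones meet and the screw stop, without forcing it any further, then back it off counter-clockwise by a quarter turn from that stop and let go. Leave the bowl, the egg in its cup, the jar and the whisk undisturbed.

Things in the scene. Friction and masses are not known exactly. Their poses are not given: they have to be found in the camera images.
- mill: Stone flour mill, fixed on the table: wooden box with a steel top plate 158 mm above the table. Origin at table level, below the screw axis; z up, x and y along the box's sides. The box spans x -90 to +150 mm and y -90 to +90 mm. A flat white dial, 116 mm wide with a black tick every 15 degrees, lies on the plate round the screw.
- screw_grip (a point): Red T-handle of the adjusting screw: centre of its bar, on the vertical screw axis, 207 mm above the table. The bar is 70 mm long (x axis), 16 mm thick (y axis) and 26 mm high (194 to 220 mm above the table), 36 mm clear of the plate. Pinch the 16 mm thickness from above. Clockwise from above closes the stones.
- screw_mark (a point): White mark on top of the +x end of the handle's bar, 24 mm from the screw axis and 220 mm above the table. The handle turns without rising, against a light drag of 0.06 N m, and stays where it is left, so it can be turned in several grasps. At the start it is 40 to 126 degrees short of the stop, which lies at a handle angle that differs each time and cannot be seen.
- gap_pin (a point): 8 mm brass spindle end, standing out of the middle of the handle's top; it carries the upper stone. The point is 222 mm above the table when the stones touch and rises only 0.5 mm per turn of the screw counter-clockwise, too little to measure.
- filler (a point): White filler funnel, 80 mm wide, on the mill's top plate, 105 mm from the screw axis; the point is the centre of its mouth, 184 mm above the table. Fixed.
- chute (a point): Front end of the mill's steel outlet chute, 50 mm wide and 30 mm high, centred 112 mm above the table. Fixed.
- bowl_rim (a point): Blue bowl, 100 mm wide and 50 mm high, standing loose under the chute; the point is the centre of its mouth. Bystander.
- eggcup_center (a point): Brown egg standing in a white egg cup, 44 mm wide and 78 mm high, loose on the table; the point is half-way up. Bystander, fragile.
- jar_center (a point): Glass jar with a blue cap, 68 mm wide and 100 mm high, loose; the point is half-way up. Bystander.
- whisk_center (a point): Whisk with a red handle lying loose on the table, handle 28 mm thick and 140 mm long along its x axis, wire head reaching to x = +210 mm; the point is the centre of the handle. Bystander.
- seat_index (a point): Sprung brass seat, 40 mm wide and 8 mm high, on the dial below the handle, with a black index that points along its x axis (out to 36 mm). At rest this is the mill's x axis. Once the stones meet, handle and seat twist on together, clockwise, against a spring of 3 N m per radian, and spring back when let go. Twisting it by more than 11 degrees (0.6 N m) damages the stones.

How it is judged:
By the outcome, as a careful person would: the job done as asked, in the order asked, and still so for the second after the job is handed in, with the robot touching nothing.
It also fails if it takes over 72 s, if anything falls off the work surface, if the arm or the gripper's body presses on something with over 40 N, if the wrist force passes 120 N, or if a joint passes its speed limit or range.

## Robot

A 6-joint arm with a two-finger parallel gripper is mounted at the origin on the work surface. World frame = base frame: x ahead of the robot, y to its left, z up, the work surface at z = 0. Lengths are in m, angles in rad, forces in N, time in s.
With the tool pointing down it reaches from about 0.275 to 0.85 m from the base axis. Payload 5.2 kg.
Tool frame: the origin (TCP) lies at the very end of the fingers, on their centre line; the grasp point (between the pads) lies 19 mm behind it; z points along the fingers, y is the line along which they close (so a half turn about z gives the same grasp; the last joint's range is limited). The gripper opens to 85 mm and grips with 20 to 120 N. Pads are 22 mm wide; open, the fingers measure 114 mm over their backs; the gripper's body (76 mm by 85 mm) begins 54 mm behind the grasp point. The pads swing forward as they close: fully open they stand 13 mm farther back than shut.
Start: joints at [-1.352, 0.259, 1.535, -0, 1.348, -0.203], TCP at [0.225, -0.502, 0.231] pointing down, gripper open.
Joint ranges: [-3.14, 3.14], [-0.91, 2.08], [0.19, 2.58], [-1.22, 4.36], [0.22, 2.71], [-3.12, 3.12]. Speed limits (rad/s): [2.57, 2.57, 3.14, 3.14, 3.14, 3.14].

## Interface

Orientations are given as a rotation vector (axis times angle).
In Python, from rig import robot gives the robot as it stands.
- The arm moves only by the shell command python3 -m handwheel 'ROWS'. ROWS is JSON, a list of rows, each an object with "translation": the shift along the tool's x, y, z in mm, a list of three; "turn": the turn, a rotation vector about the tool's x, y, z in rad, a list of three; "grip": the closure in counts, from 0 (fully open) to 255 (shut). In form: [{"translation": [x, y, z], "turn": [ax, ay, az], "grip": grip}, ...]. A call has 1 to 20 rows; each row is the pose to reach, as a shift and turn from the pose commanded when the call began, along the tool's axes at that moment; what a row does not reach only later rows make up. A row lasts 1/8 s, in which the tool goes at most 62.5 mm and 10.7 degrees, less where a joint would pass 70% of its speed; a pose out of reach is approached as far as the arm can. A call with a gripper value outside its range is refused whole. The fingers move at their own pace and stop on an object; the grip force is fixed at half the most. Time passes only in rows, so rows that repeat a pose let the fingers close. It gives the time, the measured TCP pose, the force, the opening and the grip force at its end, in the units of the state.
- robot.sense(): the state, without advancing time (a new reading comes with each control period).
- robot.get_image(name): name is "side" or "top" or "wrist"; returns a dict with "pixels" (384x512x3 uint8, red, green, blue), "vertical_fov" (degrees; the focal length in pixels is half the picture's height over the tangent of half this angle, whatever the lens; pixels are square), "cx", "cy" (the principal point, pixels), "D" ([k1, k2, p1, p2, k3] as OpenCV has them; the pictures are not rectified), "pose" (4x4, takes a point from camera to world coordinates). Camera axes: x right, y down, z forward; pixel columns grow to the right and rows downward; lengths in m; the calibration is good to about 2 mm. A picture is of the moment at which its call begins. There is no depth.
- robot.job_done(): hands the job in; it is judged then, once.
Trained networks look in the newest picture that a camera, given by its name, has taken for a name from the list of things; names that differ only in an ending like _2 or _b are one class to them, and where a whole thing is asked for, a point or a joint stands for the part that bears it (a point fixed in the world has none). Each returns a list of dicts, best first, with "score" (0 to 1); they miss things now and then, are a little off and sometimes report something else, mostly with a low value. They report only what shows in the picture. A call takes as long as a camera call.
- robot.masks_of(camera, target): "pixels" (384x512 bool, what is visible of it) and "extent" ([centre column, centre row, width, height] in pixels, round what is visible of it).
The state is a dict: "clock": time; "q": joint angles; "qd": joint speeds; "joint_efforts": joint torques, N m; "eef_pos": TCP position; "tcp_rot": TCP orientation; "contact_force": force on the tool from outside, world axes, zero at the start; "moment": the same for the moment, N m; "gripper_width": opening from 0.0 (shut) to 1.0 (fully open); "grip_force": force on a finger pad.
Only numpy, scipy, OpenCV 4.12 (cv2) and the standard library are available. Lean on these libraries where they do the work, as an engineer would, in place of code of your own. Each camera call takes 0.05 s, during which the arm holds its last target. There are 200 camera calls.

## Working session

There is one attempt and no reset: what is moved stays moved. The work goes in short steps, Python scripts to look and compute and a shell command to move; the robot and the scene stay as the last step left them, time stands still between calls to the robot, and variables do not carry over. Pictures are saved under pics/ and viewed, at most 10 in all, crops included, and the job is handed in when it is done.

```bash
mkdir -p pics; cat > h.py <<'E'
import numpy as np, cv2
from rig import robot
from scipy.spatial.transform import Rotation as R
def K(im):
    f=192/np.tan(np.radians(im["vertical_fov"])/2)
    return np.array([[f,0,im["cx"]],[0,f,im["cy"]],[0,0,1.]])
def ray(im,uv,z):
    p=cv2.undistortPoints(np.array([[uv]],float),K(im),np.array(im["D"],float))[0,0]
    T=np.array(im["pose"]);d=T[:3,:3]@[p[0],p[1],1];o=T[:3,3]
    return o+d*(z-o[2])/d[2]
def proj(im,P):
    T=np.linalg.inv(np.array(im["pose"]))
    return cv2.projectPoints(np.array([P],float),cv2.Rodrigues(T[:3,:3])[0],T[:3,3],K(im),np.array(im["D"],float))[0][0,0]
def save(im,n): cv2.imwrite("pics/"+n,np.ascontiguousarray(im["pixels"][:,:,::-1]))
def cen(m):
    v,u=np.nonzero(m);return u.mean(),v.mean()
E
python3 - <<'E'
from h import *
s=robot.sense();print(s["clock"],s["eef_pos"],s["tcp_rot"],s["contact_force"],s["gripper_width"])
ims={n:robot.get_image(n) for n in("top","side")}
cv2.imwrite("pics/a.png",np.hstack([np.ascontiguousarray(ims[n]["pixels"][:,:,::-1]) for n in ims])[:, :, :] if 0 else cv2.resize(np.hstack([np.ascontiguousarray(ims[n]["pixels"][:,:,::-1]) for n in ims]),(800,300)))
save(ims["top"],"top.png")
Z=dict(screw_grip=.22,screw_mark=.22,gap_pin=.222,filler=.184,seat_index=.165,bowl_rim=.05,eggcup_center=.039,jar_center=.05,whisk_center=.014,chute=.112)
for n,z in Z.items():
    for c in ims:
        r=robot.masks_of(c,n)
        for x in r[:2]:
            uv=cen(x["pixels"]);print(n,c,round(x["score"],2),np.round(x["extent"]),np.round(uv),np.round(ray(ims[c],uv,z),3))
E
```

```text
0.0 [ 0.22508266 -0.50124433  0.23046472] [-3.07016294e+00 -6.57299657e-01  3.63917036e-06] [0.36096191 0.01236338 0.15803482] 1.0021474546465723
screw_grip top 0.7 [239. 174.   4.  30.] [238. 177.] [0.548 0.059 0.22 ]
screw_grip top 0.63 [236. 176. 100. 126.] [236. 175.] [0.551 0.063 0.22 ]
screw_grip side 0.68 [238. 184.  35.  27.] [238. 183.] [0.531 0.091 0.22 ]
screw_grip side 0.55 [238. 190.  35.  32.] [238. 189.] [0.52  0.109 0.22 ]
screw_mark top 0.57 [237. 176.   8.  37.] [238. 178.] [0.545 0.059 0.22 ]
screw_mark side 0.83 [236. 185.  34.  26.] [238. 184.] [0.53  0.092 0.22 ]
gap_pin side 0.71 [195. 321.  27.  48.] [196. 321.] [0.397 0.394 0.222]
filler top 0.82 [236. 177. 102. 129.] [236. 175.] [0.56  0.065 0.184]
filler side 0.76 [226. 233. 147. 123.] [224. 234.] [0.492 0.199 0.184]
filler side 0.18 [299. 202.  26.  55.] [299. 205.] [0.422 0.05  0.184]
seat_index top 0.71 [239. 175.  16.  32.] [238. 179.] [0.555 0.061 0.165]
seat_index top 0.61 [236. 176.   7.  36.] [238. 178.] [0.556 0.061 0.165]
seat_index side 0.9 [238. 191.  34.  34.] [238. 188.] [0.58  0.014 0.165]
bowl_rim top 0.85 [265. 254.  41.  36.] [266. 252.] [ 0.395 -0.003  0.05 ]
bowl_rim top 0.18 [164. 202.  23.  19.] [163. 204.] [0.515 0.253 0.05 ]
bowl_rim side 0.91 [315. 259.  46.  39.] [316. 258.] [0.39  0.018 0.05 ]
eggcup_center side 0.95 [197. 322.  31.  44.] [196. 321.] [0.512 0.267 0.039]
jar_center top 0.57 [305. 145.  28.  33.] [303. 147.] [ 0.663 -0.1    0.05 ]
whisk_center top 0.92 [366. 194.  89.  62.] [356. 198.] [ 0.535 -0.242  0.014]
whisk_center side 0.76 [300. 206.  23.  51.] [300. 209.] [ 0.518 -0.211  0.014]
chute top 0.84 [237. 176. 103. 129.] [236. 175.] [0.575 0.067 0.112]
chute side 0.89 [225. 233. 150. 122.] [224. 234.] [0.554 0.112 0.112]
```

View pics/top.png

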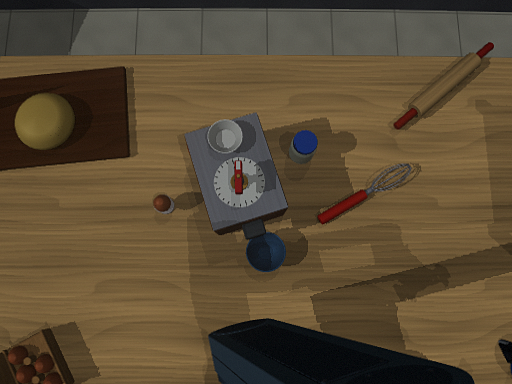

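View pics/a.png

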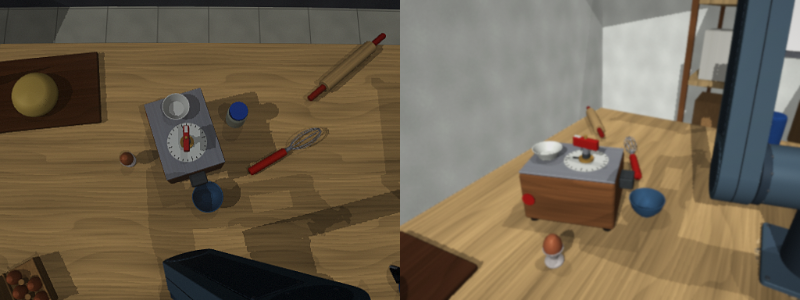

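The top view shows the dial at about (238,182), with the red handle near-vertical through (238,178). The funnel is behind it, the bowl in front, the jar to the right and the egg to the left. Next I measure the axis, the handle angle and the mill's direction.

```bash
python3 - <<'E'
from h import *
im=robot.get_image("top");p=im["pixels"]
c=np.ascontiguousarray(p[110:250,170:310,::-1]);cv2.imwrite("pics/crop.png",cv2.resize(c,(560,560),interpolation=cv2.INTER_CUBIC))
hsv=cv2.cvtColor(p,cv2.COLOR_RGB2HSV).astype(int)
m=((hsv[...,0]<8)|(hsv[...,0]>172))&(hsv[...,1]>170)&(hsv[...,2]>90)
box=np.zeros_like(m);box[150:205,205:275]=1
v,u=np.nonzero(m&box);print(len(u),u.min(),u.max(),v.min(),v.max())
P=np.array([ray(im,(a,b),.22)[:2] for a,b in zip(u,v)]);c0=P.mean(0);w,V=np.linalg.eigh(np.cov((P-c0).T))
print("handle",c0,np.degrees(np.arctan2(V[1,1],V[0,1])),np.ptp((P-c0)@V,axis=0))
w=(p.min(2)>125)&box.astype(bool);w[:158]=0
v,u=np.nonzero(w);h=cv2.convexHull(np.stack([u,v],1).astype(np.float32))
e=cv2.fitEllipse(h);print("dial",e,ray(im,e[0],.158))
for uv in[(187,132),(258,113),(288,208),(215,233)]:print(ray(im,uv,.158))
# funnel
print("funnel",ray(im,(225,136),.184))
print(robot.sense()["q"])
print("cam",np.array(im["pose"])[:3,3])
E
```

```text
124 235 240 161 191
handle [0.54088806 0.06125133] -176.86856146963126 [0.01371012 0.06525418]
dial ((238.92440795898438, 181.74591064453125), (48.743534088134766, 50.52370834350586), 80.06036376953125) [0.54924457 0.05983685 0.158     ]
[0.66643087 0.18030811 0.158     ]
[0.71272941 0.01622927 0.158     ]
[ 0.48922697 -0.05034056  0.158     ]
[0.43368773 0.11220378 0.158     ]
funnel [0.64855076 0.09064243 0.184     ]
[-1.35179747e+00  2.58562546e-01  1.53504426e+00  7.16614897e-06
  1.34801429e+00 -2.02774807e-01]
cam [0.36796087 0.02773491 1.06757244]
```

View pics/crop.png

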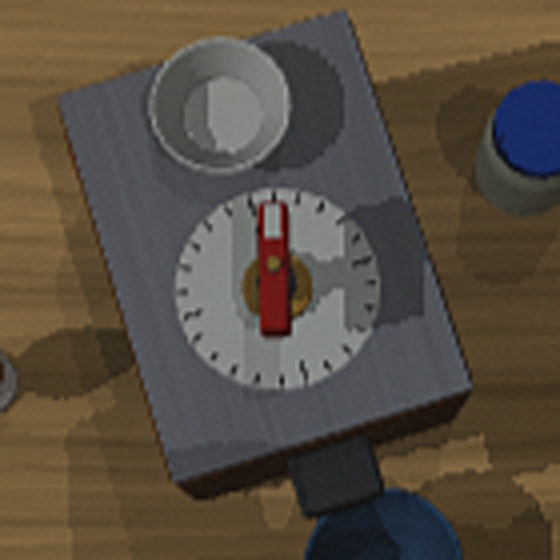

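Axis is at about (0.549, 0.060), and the handle's mark end is at yaw of about 3° (world +x). I'll grasp with tool yaw 183° so the last joint has clockwise range. First move is above the screw.

```bash
python3 -m handwheel '[{"translation":[0,0,-60],"turn":[0,0,0],"grip":0},{"translation":[50,-36,-60],"turn":[0,0,-0.18],"grip":0},{"translation":[90,-65,-60],"turn":[0,0,-0.36],"grip":0},{"translation":[130,-94,-60],"turn":[0,0,-0.54],"grip":0},{"translation":[170,-123,-60],"turn":[0,0,-0.72],"grip":0},{"translation":[210,-152,-60],"turn":[0,0,-0.9],"grip":0},{"translation":[250,-181,-60],"turn":[0,0,-1.08],"grip":0},{"translation":[290,-210,-60],"turn":[0,0,-1.26],"grip":0},{"translation":[330,-239,-60],"turn":[0,0,-1.44],"grip":0},{"translation":[370,-268,-60],"turn":[0,0,-1.62],"grip":0},{"translation":[410,-297,-60],"turn":[0,0,-1.8],"grip":0},{"translation":[450,-326,-60],"turn":[0,0,-1.98],"grip":0},{"translation":[490,-355,-60],"turn":[0,0,-2.16],"grip":0},{"translation":[525,-380,-60],"turn":[0,0,-2.34],"grip":0},{"translation":[525,-380,-60],"turn":[0,0,-2.52],"grip":0},{"translation":[525,-380,-60],"turn":[0,0,-2.7],"grip":0},{"translation":[525,-380,-60],"turn":[0,0,-2.775],"grip":0},{"translation":[525,-380,-60],"turn":[0,0,-2.775],"grip":0},{"translation":[525,-380,-60],"turn":[0,0,-2.775],"grip":0}]'
cat >> h.py <<'E'
def look(name,n=None):
    im=robot.get_image(name); p=im["pixels"]
    if n: save(im,n)
    return im
def tool(s):
    M=R.from_rotvec(s["tcp_rot"]).as_matrix();return M,np.degrees(np.arctan2(M[1,0],M[0,0]))
E
python3 - <<'E'
from h import *
s=robot.sense();M,y=tool(s);print(s["clock"],s["eef_pos"],y,M[:,2],s["q"],s["contact_force"],s["moment"])
im=look("wrist","w1.png")
for n,z in dict(screw_grip=.22,gap_pin=.222,screw_mark=.22,seat_index=.166).items():
    for x in robot.masks_of("wrist",n)[:2]:
        uv=cen(x["pixels"]);print(n,round(x["score"],2),np.round(x["extent"]),np.round(uv),np.round(ray(im,uv,z),4))
E
```

```text
clock: 3.52
eef_pos: [0.5486, 0.0598, 0.2913]
tcp_rot: [-0.084, 3.14, 0.0]
contact_force: [-0.2, -0.0, -0.1]
gripper_width: 0.997
grip_force: 0.0
3.525 [0.54860898 0.05980704 0.29133348] -176.9293709164495 [ 4.28277620e-05  1.91147964e-05 -9.99999999e-01] [-9.35778998e-02  2.29278288e-01  1.42757015e+00  2.31186753e-05
  1.48470336e+00 -1.71796880e+00] [-0.20065341 -0.02055821 -0.06722867] [-0.0078703  -0.00994444  0.01176451]
screw_mark 0.86 [257. 201.  22.  82.] [258. 200.] [0.5458 0.06   0.22  ]
screw_mark 0.48 [214.  41.  80.  80.] [212.  33.] [0.4282 0.0221 0.22  ]
seat_index 0.74 [258. 202.  40.  84.] [258. 196.] [0.56   0.0605 0.166 ]
```

View pics/w1.png

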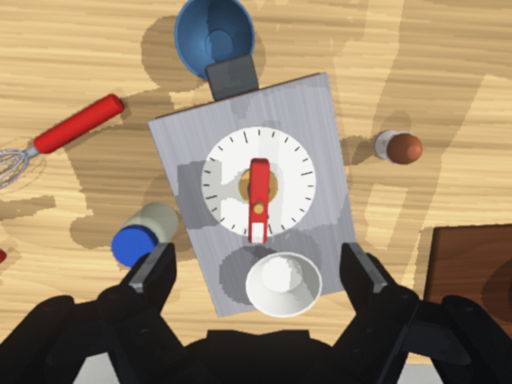

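Wrist view: handle with the brass pin at (259,209), white mark at (257,232), and the dial centred at about (259,183). The fingers are symmetric about the bar.

```bash
python3 - <<'E'
from h import *
im=robot.get_image("wrist");p=im["pixels"]
a=ray(im,(259,209),.222);b=ray(im,(257.5,232),.22);c=ray(im,(258.5,183),.158);print(a,b,c)
hsv=cv2.cvtColor(p,cv2.COLOR_RGB2HSV).astype(int)
m=((hsv[...,0]<8)|(hsv[...,0]>172))&(hsv[...,1]>150)&(hsv[...,2]>60);m[:150]=0;m[250:]=0;m[:,:235]=0;m[:,285:]=0
v,u=np.nonzero(m);P=np.array([ray(im,x,.22)[:2] for x in zip(u,v)]);c0=P.mean(0);w,V=np.linalg.eigh(np.cov((P-c0).T))
print(c0,np.degrees(np.arctan2(V[1,1],V[0,1])),np.ptp((P-c0)@V,axis=0))
E
```

```text
[0.55239112 0.06094114 0.222     ] [0.57356974 0.06091276 0.22      ] [0.54827968 0.06052327 0.158     ]
[0.53872038 0.06006369] -178.38205513941574 [0.01535904 0.06910159]
```

```bash
python3 -m handwheel '[{"translation":[-1.5,0.7,30],"turn":[0,0,0.017],"grip":0},{"translation":[-1.5,0.7,60],"turn":[0,0,0.017],"grip":0},{"translation":[-1.5,0.7,85],"turn":[0,0,0.017],"grip":0},{"translation":[-1.5,0.7,102],"turn":[0,0,0.017],"grip":0},{"translation":[-1.5,0.7,102],"turn":[0,0,0.017],"grip":0},{"translation":[-1.5,0.7,102],"turn":[0,0,0.017],"grip":0}]'
python3 -m handwheel '[{"translation":[0,0,0],"turn":[0,0,0],"grip":255},{"translation":[0,0,0],"turn":[0,0,0],"grip":255},{"translation":[0,0,0],"turn":[0,0,0],"grip":255},{"translation":[0,0,0],"turn":[0,0,0],"grip":255},{"translation":[0,0,0],"turn":[0,0,0],"grip":255},{"translation":[0,0,0],"turn":[0,0,0],"grip":255},{"translation":[0,0,0],"turn":[0,0,0],"grip":255},{"translation":[0,0,0],"turn":[0,0,0],"grip":255}]'
python3 - <<'E'
from h import *
s=robot.sense();M,y=tool(s);print(s["eef_pos"],y,s["contact_force"],s["moment"],s["q"])
E
```

```text
clock: 4.58
eef_pos: [0.5506, 0.0606, 0.1901]
tcp_rot: [-0.06, 3.14, -0.0]
contact_force: [0.7, 0.0, -0.5]
gripper_width: 0.995
grip_force: 0.0
clock: 5.58
eef_pos: [0.5502, 0.0604, 0.1897]
tcp_rot: [-0.06, 3.141, -0.001]
contact_force: [-1.6, -2.4, 5.6]
gripper_width: 0.174
grip_force: 59.4
[0.55020932 0.0604124  0.18965417] -177.81346711597175 [-1.58152188 -2.39260544  5.58165916] [-0.36496615  0.24829713  0.02055519] [-9.19610605e-02  2.95791251e-01  1.58961444e+00 -3.45419712e-04
  1.25564019e+00 -1.70081251e+00]
```

Gripped: opening matches 16 mm. Now turning clockwise by 34°, which is inside the guaranteed free range, and reading the drag moment.

```bash
cat > chk.py <<'E'
# gate: prints yaw and moment; exit 1 if the moment rose or grip/force is odd
import sys
from h import *
s=robot.sense();M,y=tool(s)
print(round(s["clock"],2),"yaw",round(y%360,2),"Mz",round(s["moment"][2],3),"F",np.round(s["contact_force"],1),"pos",np.round(s["eef_pos"],4),"w",round(s["gripper_width"],3),"q6",round(s["q"][5],3))
sys.exit(abs(s["moment"][2])>float(sys.argv[1]))
E
python3 -m handwheel '[{"translation":[0,0,0],"turn":[0,0,0.05],"grip":255},{"translation":[0,0,0],"turn":[0,0,0.1],"grip":255},{"translation":[0,0,0],"turn":[0,0,0.15],"grip":255},{"translation":[0,0,0],"turn":[0,0,0.2],"grip":255}]' >/dev/null; python3 chk.py .2 && python3 -m handwheel '[{"translation":[0,0,0],"turn":[0,0,0.1],"grip":255},{"translation":[0,0,0],"turn":[0,0,0.2],"grip":255},{"translation":[0,0,0],"turn":[0,0,0.3],"grip":255},{"translation":[0,0,0],"turn":[0,0,0.4],"grip":255}]' >/dev/null; python3 chk.py .2;python3 -m handwheel '[{"translation":[0,0,0],"turn":[0,0,0],"grip":255},{"translation":[0,0,0],"turn":[0,0,0],"grip":255}]' >/dev/null; python3 chk.py .2
```

```text
6.08 yaw 170.64 Mz 0.069 F [-1.9 -2.4  5.3] pos [0.5502 0.0604 0.1897] w 0.176 q6 -1.499
6.08 yaw 170.64 Mz 0.069 F [-1.9 -2.4  5.3] pos [0.5502 0.0604 0.1897] w 0.176 q6 -1.499
6.33 yaw 170.74 Mz 0.02 F [-2.1 -3.   5.4] pos [0.5502 0.0604 0.1896] w 0.178 q6 -1.501False
False
False
```

```bash
sed -i 's/sys.exit(\(.*\))$/sys.exit(int(\1))/' chk.py
python3 -m handwheel '[{"translation":[0,0,0],"turn":[0,0,0.1],"grip":255},{"translation":[0,0,0],"turn":[0,0,0.2],"grip":255},{"translation":[0,0,0],"turn":[0,0,0.3],"grip":255},{"translation":[0,0,0],"turn":[0,0,0.38],"grip":255}]' >/dev/null; python3 chk.py .2
python3 -m handwheel '[{"translation":[0,0,0],"turn":[0,0,0.025],"grip":255},{"translation":[0,0,0],"turn":[0,0,0.05],"grip":255}]' >/dev/null;python3 chk.py .14 && python3 -m handwheel '[{"translation":[0,0,0],"turn":[0,0,0.025],"grip":255},{"translation":[0,0,0],"turn":[0,0,0.05],"grip":255}]' >/dev/null;python3 chk.py .14
```

```text
6.83 yaw 148.8 Mz 0.046 F [-0.9 -1.3  5.7] pos [0.5502 0.0603 0.1896] w 0.18 q6 -1.118
7.08 yaw 146.05 Mz 0.062 F [-1.6 -2.   5.7] pos [0.5502 0.0603 0.1896] w 0.178 q6 -1.07
7.33 yaw 143.19 Mz 0.067 F [-1.1 -2.1  5. ] pos [0.5502 0.0603 0.1896] w 0.176 q6 -1.02
```

```bash
python3 -m handwheel '[{"translation":[0,0,0],"turn":[0,0,0.025],"grip":255},{"translation":[0,0,0],"turn":[0,0,0.05],"grip":255}]' >/dev/null;python3 chk.py .13 && python3 -m handwheel '[{"translation":[0,0,0],"turn":[0,0,0.025],"grip":255},{"translation":[0,0,0],"turn":[0,0,0.05],"grip":255}]' >/dev/null && python3 chk.py .13 && python3 -m handwheel '[{"translation":[0,0,0],"turn":[0,0,0.025],"grip":255},{"translation":[0,0,0],"turn":[0,0,0.05],"grip":255}]' >/dev/null && python3 chk.py .13 && python3 -m handwheel '[{"translation":[0,0,0],"turn":[0,0,0.025],"grip":255},{"translation":[0,0,0],"turn":[0,0,0.05],"grip":255}]' >/dev/null && python3 chk.py .13 && python3 -m handwheel '[{"translation":[0,0,0],"turn":[0,0,0.025],"grip":255},{"translation":[0,0,0],"turn":[0,0,0.05],"grip":255}]' >/dev/null && python3 chk.py .13 && python3 -m handwheel '[{"translation":[0,0,0],"turn":[0,0,0.025],"grip":255},{"translation":[0,0,0],"turn":[0,0,0.05],"grip":255}]' >/dev/null && python3 chk.py .13 && python3 -m handwheel '[{"translation":[0,0,0],"turn":[0,0,0.025],"grip":255},{"translation":[0,0,0],"turn":[0,0,0.05],"grip":255}]' >/dev/null && python3 chk.py .13 && python3 -m handwheel '[{"translation":[0,0,0],"turn":[0,0,0.025],"grip":255},{"translation":[0,0,0],"turn":[0,0,0.05],"grip":255}]' >/dev/null && python3 chk.py .13 && python3 -m handwheel '[{"translation":[0,0,0],"turn":[0,0,0.025],"grip":255},{"translation":[0,0,0],"turn":[0,0,0.05],"grip":255}]' >/dev/null && python3 chk.py .13 && python3 -m handwheel '[{"translation":[0,0,0],"turn":[0,0,0.025],"grip":255},{"translation":[0,0,0],"turn":[0,0,0.05],"grip":255}]' >/dev/null && python3 chk.py .13
```

```text
7.58 yaw 140.32 Mz 0.072 F [-0.2 -2.3  7. ] pos [0.5502 0.0603 0.1897] w 0.174 q6 -0.97
7.83 yaw 137.46 Mz 0.027 F [-1.4 -3.4  4.3] pos [0.5502 0.0603 0.1897] w 0.173 q6 -0.92
8.07 yaw 134.59 Mz 0.006 F [-1.2 -2.5  5.6] pos [0.5502 0.0603 0.1897] w 0.175 q6 -0.87
8.32 yaw 131.73 Mz 0.031 F [-1.7 -3.   4.8] pos [0.5502 0.0603 0.1896] w 0.176 q6 -0.82
8.57 yaw 128.86 Mz 0.067 F [-1.6 -3.1  5.1] pos [0.5502 0.0602 0.1897] w 0.177 q6 -0.77
8.82 yaw 126.0 Mz 0.068 F [-1.9 -3.6  5. ] pos [0.5502 0.0602 0.1897] w 0.176 q6 -0.72
9.07 yaw 123.14 Mz 0.064 F [-1.  -2.6  4.6] pos [0.5502 0.0602 0.1896] w 0.177 q6 -0.67
9.32 yaw 120.27 Mz 0.054 F [-2.  -2.4  5. ] pos [0.5502 0.0602 0.1897] w 0.176 q6 -0.62
9.57 yaw 117.41 Mz 0.076 F [-2.2 -3.4  5.6] pos [0.5502 0.0602 0.1897] w 0.176 q6 -0.57
9.82 yaw 114.56 Mz 0.168 F [-1.4 -2.2  5.7] pos [0.5502 0.0602 0.1897] w 0.173 q6 -0.52
```

The moment has risen, so the stop is near. A few 1° steps will confirm the slope and locate it, well below 0.6 N m.

```bash
python3 -m handwheel '[{"translation":[0,0,0],"turn":[0,0,0],"grip":255}]' >/dev/null; python3 chk.py .3;python3 -m handwheel '[{"translation":[0,0,0],"turn":[0,0,0.0175],"grip":255},{"translation":[0,0,0],"turn":[0,0,0.0175],"grip":255}]' >/dev/null; python3 chk.py .3 && python3 -m handwheel '[{"translation":[0,0,0],"turn":[0,0,0.0175],"grip":255},{"translation":[0,0,0],"turn":[0,0,0.0175],"grip":255}]' >/dev/null && python3 chk.py .3 && python3 -m handwheel '[{"translation":[0,0,0],"turn":[0,0,0.0175],"grip":255},{"translation":[0,0,0],"turn":[0,0,0.0175],"grip":255}]' >/dev/null && python3 chk.py .3; python3 -m handwheel '[{"translation":[0,0,0],"turn":[0,0,0],"grip":255}]' >/dev/null; python3 chk.py .3;  python3 - <<'E'
from h import *
im=look("wrist","w2.png")
E
```

```text
9.95 yaw 114.59 Mz 0.215 F [-2.8 -2.2  5. ] pos [0.5502 0.0602 0.1896] w 0.178 q6 -0.521
10.2 yaw 113.6 Mz 0.248 F [-2.4 -2.7  5.7] pos [0.5501 0.0602 0.1896] w 0.18 q6 -0.504
10.45 yaw 112.6 Mz 0.337 F [-1.4 -2.2  5.3] pos [0.5501 0.0603 0.1896] w 0.173 q6 -0.486
10.57 yaw 112.61 Mz 0.271 F [-1.5 -2.3  4.9] pos [0.5502 0.0602 0.1896] w 0.178 q6 -0.486
```

View pics/w2.png

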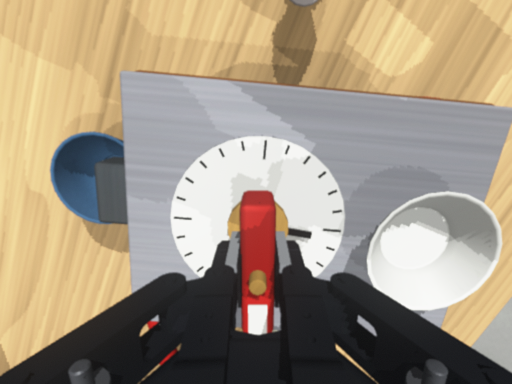

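The index tip at about (312,235) has turned a few degrees clockwise of the mill axis tick at (331,230). This agrees with the moments, which at 3 N m/rad put the stop at tool yaw ≈117.2° with about 4.6° of twist. I'm backing off to yaw 207.2°, i.e. 94.6° (1.651 rad) counter-clockwise.

```bash
python3 -m handwheel '[{"translation":[0,0,0],"turn":[0,0,-0.1],"grip":255},{"translation":[0,0,0],"turn":[0,0,-0.2],"grip":255},{"translation":[0,0,0],"turn":[0,0,-0.3],"grip":255},{"translation":[0,0,0],"turn":[0,0,-0.4],"grip":255},{"translation":[0,0,0],"turn":[0,0,-0.5],"grip":255},{"translation":[0,0,0],"turn":[0,0,-0.6],"grip":255},{"translation":[0,0,0],"turn":[0,0,-0.7],"grip":255},{"translation":[0,0,0],"turn":[0,0,-0.8],"grip":255},{"translation":[0,0,0],"turn":[0,0,-0.9],"grip":255},{"translation":[0,0,0],"turn":[0,0,-1.0],"grip":255},{"translation":[0,0,0],"turn":[0,0,-1.1],"grip":255},{"translation":[0,0,0],"turn":[0,0,-1.2],"grip":255},{"translation":[0,0,0],"turn":[0,0,-1.3],"grip":255},{"translation":[0,0,0],"turn":[0,0,-1.4],"grip":255},{"translation":[0,0,0],"turn":[0,0,-1.5],"grip":255},{"translation":[0,0,0],"turn":[0,0,-1.58],"grip":255},{"translation":[0,0,0],"turn":[0,0,-1.651],"grip":255},{"translation":[0,0,0],"turn":[0,0,-1.651],"grip":255},{"translation":[0,0,0],"turn":[0,0,-1.651],"grip":255}]' >/dev/null; python3 chk.py .3
python3 -m handwheel '[{"translation":[0,0,0],"turn":[0,0,0],"grip":0},{"translation":[0,0,0],"turn":[0,0,0],"grip":0},{"translation":[0,0,0],"turn":[0,0,0],"grip":0},{"translation":[0,0,0],"turn":[0,0,0],"grip":0},{"translation":[0,0,0],"turn":[0,0,0],"grip":0},{"translation":[0,0,0],"turn":[0,0,0],"grip":0},{"translation":[0,0,0],"turn":[0,0,0],"grip":0}]' >/dev/null; python3 chk.py .3
```

```text
13.0 yaw 207.17 Mz -0.092 F [-1.6 -2.2  5.4] pos [0.5502 0.0605 0.1897] w 0.176 q6 -2.137
13.88 yaw 207.17 Mz 0.034 F [1.3 0.2 0.5] pos [0.5501 0.0606 0.1893] w 1.002 q6 -2.137
```

Released. Retreating straight up and checking the angle from above.

```bash
python3 -m handwheel '[{"translation":[0,0,-25],"turn":[0,0,0],"grip":0},{"translation":[0,0,-60],"turn":[0,0,0],"grip":0},{"translation":[0,0,-100],"turn":[0,0,0],"grip":0},{"translation":[0,0,-120],"turn":[0,0,0],"grip":0},{"translation":[0,0,-120],"turn":[0,0,0],"grip":0},{"translation":[0,0,-120],"turn":[0,0,0],"grip":0},{"translation":[0,0,-120],"turn":[0,0,0],"grip":0}]'
python3 - <<'E'
from h import *
im=look("wrist","w3.png");p=im["pixels"]
hsv=cv2.cvtColor(p,cv2.COLOR_RGB2HSV).astype(int)
m=((hsv[...,0]<8)|(hsv[...,0]>172))&(hsv[...,1]>150)&(hsv[...,2]>60);m[:130]=0;m[260:]=0;m[:,:225]=0;m[:,295:]=0
v,u=np.nonzero(m);P=np.array([ray(im,x,.22)[:2] for x in zip(u,v)]);c0=P.mean(0);w,V=np.linalg.eigh(np.cov((P-c0).T))
print(c0,np.degrees(np.arctan2(V[1,1],V[0,1]))%180,np.ptp((P-c0)@V,axis=0))
E
```

```text
clock: 14.75
eef_pos: [0.5494, 0.0606, 0.3078]
tcp_rot: [0.737, -3.051, -0.001]
contact_force: [0.6, 0.2, -0.1]
gripper_width: 1.001
grip_force: 0.0
[0.54075165 0.05572302] 25.991995046004376 [0.01486863 0.06761298]
```

View pics/w3.png

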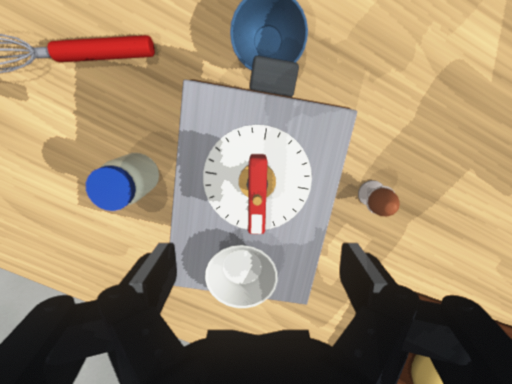

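The picture shows the handle pointing from (258,157) to its mark at (257,225), about 26–27° as intended. The bowl, egg, jar and whisk are standing as before, and the gripper is clear.

```bash
python3 -c "
from rig import robot
print(robot.job_done())"
```

```text
the job is handed in; nothing more can be done
None
```

The job is handed in: I turned the screw clockwise until the stones met (twisting about 4.6° past that, under the 11° limit), backed it off a quarter turn from the stop (estimated from the torque readings to within about 1°) and let go, with the bowl, egg, jar and whisk undisturbed.

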